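# Set the carton depth gauge to the fill height and clamp it

## Task

This open carton is to be cut down to what is in it, so set the depth gauge to the disc cases: swing the gauge's orange clamp lever wide open, push the red-knobbed depth rod down until its foot bears lightly on the top case, because the cases crack under more than about 1.5 kg of push. Then swing the lever fully shut again so that the rod stays clamped there, its foot still touching the cases, let go, and leave the other things on the bench where they are.

Things in the scene. Friction and masses are not known exactly. Their poses are not given: they have to be found in the camera images.
- gauge: carton depth gauge, fixed: grey plate 300 x 220 x 12 mm, round post (25 mm thick, 262 mm high) at x = 125 mm, a jib from it to a black clamp head (44 x 46 mm, 155 to 204 mm above the bench) through which the upright depth rod slides at x = -30 mm, y = 0, down into the carton. Origin under the plate's middle, x from the front edge towards the post, y left seen from the front, z up.
- rod_slide (a joint): how far the depth rod has been pushed down, m: 0 fully up, 0.088 lowest. A 14 mm steel rod with a ringed scale, about 0.2 kg. Clamp open: a friction sleeve holds it where it is left (it does not fall; about 2 N of push lowers it). Clamp shut: over 15 N more is needed to move it.
- rod_knob (a point): middle of the red knob on top of the rod: round, 34 mm across, 28 mm high, axis upright. The point lies on the axis, 14 mm above the knob's underside, 184 mm above the foot's underside; 312 mm above the bench with the rod fully up, never under 224 mm (20 mm over the clamp head).
- rod: the depth rod with its round foot (42 mm across, springy rubber pad beneath) and red knob; origin in the middle of the foot's underside, on the rod's axis, z up. The pad gives about 1 mm for 5 N, 5 mm at most.
- lever (a joint): clamp lever angle, rad: 0 shut on its stop (along the gauge's +y), growing as it swings out level towards the gauge's front (counter-clockwise from above), 1.57 fully open (along the gauge's -x). Turns about the upright through lever_pivot. Its cam grips the rod below 0.95, locks over centre below 0.15; swinging takes 2 to 15 N at its end; stays where left.
- lever_pivot (a point): point on the upright axis of the clamp lever, at the lever's mid height: in the gauge's frame x = -60 mm, y = 0, 177.5 mm above the bench. It does not move with the lever.
- lever_tip (a point): point on the orange clamp lever 85 mm from its pivot, 15 mm short of its end, in the middle of its thickness and height. The orange part is 10 mm thick, 22 mm high (upright sides) and runs level from 22 to 100 mm out from the pivot; from lever_pivot to here is the lever's direction.
- carton: open cardboard carton standing on the gauge's plate, 205 x 165 mm outside and 105 mm high, 4 mm walls, flaps folded down outside, fixed; origin under its middle. Its rim is 117 mm above the bench.
- pack: disc cases lying flat in a stack in the carton, the top one 171 x 135 mm; they do not shift. Origin under its middle, on the carton's floor, 16 mm above the bench. How high the stack reaches is not known beforehand: its level top is anywhere from 45 to 85 mm above the bench.
- case_pile: pile of four loose disc cases, 171 x 135 x 57 mm high; origin under its centre; not part of the job
- case_lone: single blue disc case lying flat, 171 x 135 x 14 mm; origin under its centre; not part of the job
- tape_roll: roll of brown packing tape lying flat, 104 mm across, 48 mm high; origin under its centre; not part of the job
- score_tool: hand carton-scoring tool with a small steel wheel, 170 x 36 x 33 mm, lying along its x; origin under its centre; not part of the job
- marker: blue-capped marker pen lying flat, 130 x 17 mm; origin under its centre; not part of the job
- scanner: grey barcode scanner standing in its black holder, 110 x 85 x 112 mm high; origin under its foot; not part of the job

How it is judged:
By the outcome, as a careful person would: the job done as asked, in the order asked, and still so for the second after the job is handed in, with the robot touching nothing.
It also fails if it takes over 66 s, if anything falls off the work surface, if the arm or the gripper's body presses on something with over 40 N, if the wrist force passes 120 N, or if a joint passes its speed limit or range.

## Robot

A 6-joint arm with a two-finger parallel gripper is mounted at the origin on the work surface. World frame = base frame: x ahead of the robot, y to its left, z up, the work surface at z = 0. Lengths are in m, angles in rad, forces in N, time in s.
With the tool pointing down it reaches from about 0.3 to 0.875 m from the base axis. Payload 6.4 kg.
Tool frame: the origin (TCP) lies at the very end of the fingers, on their centre line; the grasp point (between the pads) lies 19 mm behind it (ctrl.grip_point_offset is the z of the grasp point in the tool frame, in m); z points along the fingers, y is the direction in which the jaws open and shut (so a half turn about z gives the same grasp; the last joint's range is limited). The gripper opens to 85 mm and grips with 20 to 120 N. Pads are 22 mm wide; open, the fingers measure 114 mm over their backs; the gripper's body (76 mm by 85 mm) begins 54 mm behind the grasp point. The pads swing forward as they close: fully open they stand 13 mm farther back than shut.
Start: joints at [-1.511, 0.181, 1.607, -0, 1.354, -0.206], TCP at [0.151, -0.555, 0.231] pointing down, gripper open.
Joint ranges: [-2.99, 2.99], [-0.89, 2.07], [0.3, 2.58], [-1.14, 4.28], [0, 2.63], [-3.12, 3.12]. Speed limits (rad/s): [2.57, 2.57, 3.01, 3.14, 3.14, 3.14].

## Interface

Orientations are given as a unit quaternion [w, x, y, z].
In Python, from bench import status, cams, ctrl gives the robot as it stands.
- The arm moves only by the shell command python3 -m handwheel 'ROWS'. ROWS is JSON, a list of rows, each an object with "grip": the finger opening in cm, from 0 to 8.54; "linear": the shift along the tool's x, y, z in cm, a list of three; "rotation": the turn, a rotation vector about the tool's x, y, z in degrees, a list of three. A call has 1 to 12 rows; each row is the pose to reach, as a shift and turn from the pose commanded when the call began, along the tool's axes at that moment; what a row does not reach only later rows make up. A row lasts 1/12 s, in which the tool goes at most 41.7 mm and 7.16 degrees, less where a joint would pass 70% of its speed; a pose out of reach is approached as far as the arm can. A call with a gripper value outside its range is refused whole. The fingers move at their own pace and stop on an object; the grip force is fixed at half the most. Time passes only in rows, so rows that repeat a pose let the fingers close. It gives the time, the measured TCP pose, the force and the opening at its end, in the units of the state.
- status.get_obs(): the state, without advancing time (a new reading comes with each control period).
- cams.camera(name): name is "scene" or "top" or "wrist"; returns the picture (384x512x3 uint8, red, green, blue); there is no depth.
- cams.camera_info(name): a dict with "fovy" (degrees; the focal length in pixels is half the picture's height over the tangent of half this angle, whatever the lens; pixels are square), "cx", "cy" (the principal point, pixels), "world_from_camera" (4x4, takes a point from camera to world coordinates); the wrist camera has in their place "mount" (4x4, takes a point from camera to tool coordinates, whose origin is the TCP and whose axes are the flange's). Camera axes: x right, y down, z forward; pixel columns grow to the right and rows downward; lengths in m; the calibration is good to about 2 mm. A picture is of the moment at which its call begins: read the wrist's pose just before it. camera_info takes no time and is no camera call.
- ctrl.hand_in(): hands the job in, once; it reports no verdict.
The state is a dict: "time_s": time; "q": joint angles; "dq": joint speeds; "joint_efforts": joint torques, N m; "eef_pos": TCP position; "eef_rot": TCP orientation; "wrist_force": force on the tool from outside, world axes, zero at the start; "torque": the same for the moment, N m; "opening": opening from 0.0 (shut) to 1.0 (fully open).
Only numpy, scipy, OpenCV 4.12 (cv2) and the standard library are available. Lean on these libraries where they do the work, as an engineer would, in place of code of your own. Each camera call takes 0.05 s, during which the arm holds its last target.

## Working session

There is one attempt and no reset: what is moved stays moved. The work goes in short steps, Python scripts to look and compute and a shell command to move; the robot and the scene stay as the last step left them, time stands still between calls to the robot, and variables do not carry over. Pictures are saved under pics/ and viewed, and the job is handed in when it is done.

```bash
ls; mkdir -p pics
python3 - <<'E'
from bench import status,cams,ctrl
import cv2,numpy as np
o=status.get_obs();print({k:np.round(v,4).tolist() for k,v in o.items()})
print(ctrl.grip_point_offset)
for n in("scene","top","wrist"):
    i=cams.camera_info(n);print(n,{k:np.round(v,4).tolist() for k,v in i.items()})
for n in("scene","top"):
    cv2.imwrite(f"pics/{n}0.png",cams.camera(n)[:,:,::-1])
E
```

```text
pics
{'time_s': 0.0, 'q': [-1.5113, 0.1815, 1.608, -0.0, 1.3538, -0.2063], 'dq': [0.0004, 0.0028, -0.0008, -0.0009, 0.0003, -0.0016], 'joint_efforts': [0.0011, -44.4865, -35.134, -0.0003, 0.009, -0.0], 'eef_pos': [0.151, -0.5542, 0.2304], 'eef_rot': [-0.0009, 0.9912, 0.1325, 0.0001], 'wrist_force': [-0.4466, -0.0871, 0.1926], 'torque': [0.0095, -0.0259, 0.0026], 'opening': 1.0002}
-0.0187
scene {'fovy': 49.2225, 'cx': 259.1502, 'cy': 189.8061, 'world_from_camera': [[0.5916, 0.4709, -0.6545, 1.2318], [0.806, -0.3243, 0.4951, -0.5526], [0.0209, -0.8204, -0.5714, 0.8488], [0.0, 0.0, 0.0, 1.0]]}
top {'fovy': 50.9383, 'cx': 258.0093, 'cy': 189.6823, 'world_from_camera': [[-0.0225, -0.9908, 0.1332, 0.2976], [-0.9997, 0.0223, -0.0032, 0.0043], [0.0002, -0.1333, -0.9911, 1.4312], [0.0, 0.0, 0.0, 1.0]]}
wrist {'fovy': 60.4763, 'cx': 255.8234, 'cy': 188.8645, 'mount': [[-0.0005, -0.9515, -0.3077, 0.0773], [1.0, -0.0004, -0.0005, 0.001], [0.0003, -0.3077, 0.9515, -0.1429], [0.0, 0.0, 0.0, 1.0]]}
```

View pics/scene0.png

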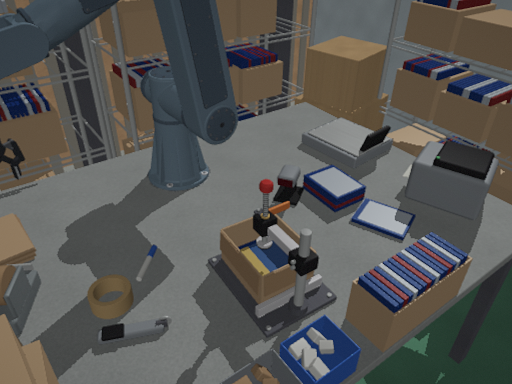

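View pics/top0.png

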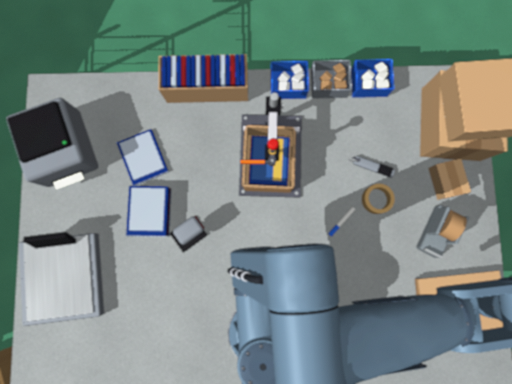

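The scene view shows the red knob at about (266,186) and the orange lever at (278,208). In the top view they are at (272,145) and (252,161), with the post at (274,100). I'll measure these next.

```bash
cat > h.py <<'E'
from bench import status,cams,ctrl
import cv2,numpy as np
from scipy.spatial.transform import Rotation as R
def obs(): return status.get_obs()
def tool(o):
    T=np.eye(4);w,x,y,z=o['eef_rot'];T[:3,:3]=R.from_quat([x,y,z,w]).as_matrix();T[:3,3]=o['eef_pos'];return T
def snap(n,save=None):
    i=cams.camera_info(n);o=obs();im=cams.camera(n)
    M=np.array(i['world_from_camera']) if n!='wrist' else tool(o)@np.array(i['mount'])
    f=192/np.tan(np.radians(i['fovy']/2))
    if save: cv2.imwrite('pics/'+save,im[:,:,::-1])
    return im,(f,i['cx'],i['cy'],M)
def ray(c,u,v):
    f,cx,cy,M=c;d=M[:3,:3]@np.array([(u-cx)/f,(v-cy)/f,1]);return M[:3,3],d/np.linalg.norm(d)
def onz(c,u,v,z):
    p,d=ray(c,u,v);return p+d*(z-p[2])/d[2]
def tri(*rs):
    A=0;b=0
    for p,d in rs:
        Q=np.eye(3)-np.outer(d,d);A=A+Q;b=b+Q@p
    X=np.linalg.solve(A,b);return X,[np.linalg.norm((np.eye(3)-np.outer(d,d))@(X-p)) for p,d in rs]
def proj(c,X):
    f,cx,cy,M=c;p=M[:3,:3].T@(np.array(X)-M[:3,3]);return cx+f*p[0]/p[2],cy+f*p[1]/p[2]
def masks(im):
    h=cv2.cvtColor(im,cv2.COLOR_RGB2HSV);H,S,V=[h[:,:,k].astype(int) for k in range(3)]
    red=((H<5)|(H>172))&(S>150)&(V>90); org=(H>=6)&(H<=16)&(S>190)&(V>120)
    return red.astype(np.uint8),org.astype(np.uint8)
def blobs(m,a=8):
    n,l,s,c=cv2.connectedComponentsWithStats(m);return [(s[k].tolist(),c[k].round(1).tolist()) for k in range(1,n) if s[k][4]>=a]
E
python3 - <<'E'
from h import *
rs=[]
for n in("scene","top"):
    im,c=snap(n)
    r,o=masks(im);print(n,'red',blobs(r),'org',blobs(o))
    b=max(blobs(r),key=lambda t:t[0][4] if abs(t[1][0]-270)<25 else 0);rs.append(ray(c,*b[1]))
    x0,y0=(200,160) if n=="scene" else (220,80)
    cr=im[y0:y0+180,x0:x0+150] if n=="scene" else im[y0:y0+130,x0:x0+100]
    cv2.imwrite(f'pics/{n}crop.png',cv2.resize(cr[:,:,::-1],None,fx=4 if n=='top' else 3,fy=4 if n=='top' else 3,interpolation=cv2.INTER_CUBIC))
print(tri(*rs))
E
```

```text
scene red [([29, 92, 3, 4, 8], [30.0, 93.5]), ([260, 180, 13, 13, 147], [266.0, 186.0])] org []
top red [([182, 56, 3, 31, 89], [183.0, 71.0]), ([206, 56, 4, 30, 115], [207.5, 70.1]), ([231, 56, 4, 30, 92], [232.1, 70.6]), ([267, 139, 11, 11, 92], [272.4, 144.0])] org [([242, 160, 22, 4, 54], [251.7, 161.4])]
(array([ 0.58482704, -0.04374726,  0.28731423]), [np.float64(0.0005945676112435346), np.float64(0.0005945676112435642)])
```

```bash
sleep 0
```

```text
(no output)
```

View pics/topcrop.png

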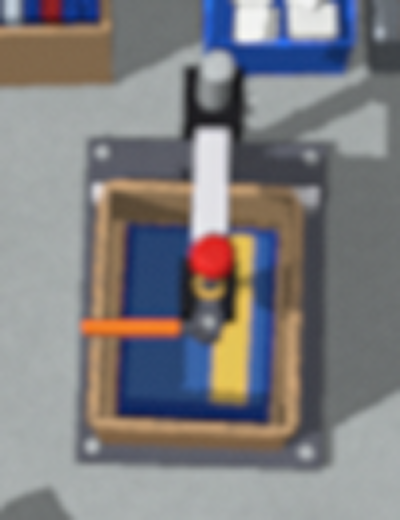

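View pics/scenecrop.png

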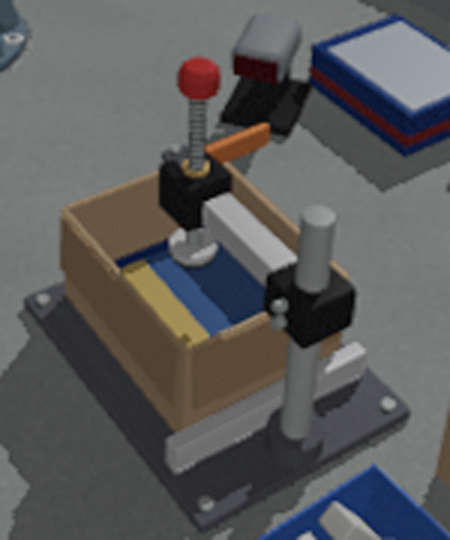

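Run:
```python
from h import *
im,c=snap("top")
P=[onz(c,220+(x+.5)/4-.5,80+(y+.5)/4-.5,.012) for x,y in[(78,463),(327,465),(88,138),(335,142)]]
P=np.array(P);print(P.round(4))
d=(P[2]+P[3]-P[0]-P[1]);print('yaw',np.degrees(np.arctan2(d[1],d[0])));d=P[0]-P[1];print(np.degrees(np.arctan2(-d[0],d[1])),'mid',P.mean(0))
_,o=masks(im);ys,xs=np.nonzero(o)
vx,vy,x0,y0=cv2.fitLine(np.stack([xs,ys],1).astype(np.float32),cv2.DIST_L2,0,.01,.01).ravel()
a,b=onz(c,x0,y0,.1885),onz(c,x0-8*np.sign(vx)*vx,y0-8*np.sign(vx)*vy,.1885);d=b-a
print('lever',a,np.degrees(np.arctan2(-d[0],d[1])))
for x in (242,263.5): print(onz(c,x,y0,.1885))
```

```text
[[ 0.4696  0.0671  0.012 ]
 [ 0.4628 -0.1535  0.012 ]
 [ 0.7676  0.0532  0.012 ]
 [ 0.7587 -0.1717  0.012 ]]
yaw -3.101307922377542
-1.753558737198219 mid [ 0.61467506 -0.05121417  0.012     ]
lever [0.55666372 0.01510907 0.1885    ] 17.465838028367436
[0.55741534 0.04850933 0.1885    ]
[ 0.55589603 -0.01900514  0.1885    ]
```

```bash
python3 -m handwheel '[{"grip":0,"linear":[4,-3,-4],"rotation":[0,0,2]},{"grip":0,"linear":[8,-6,-8],"rotation":[0,0,4]},{"grip":0,"linear":[12,-9,-12],"rotation":[0,0,8]},{"grip":0,"linear":[15,-12,-15],"rotation":[0,0,12]},{"grip":0,"linear":[18,-14,-17],"rotation":[0,0,18]},{"grip":0,"linear":[51,-39,-17],"rotation":[0,0,18]},{"grip":0,"linear":[51,-39,-17],"rotation":[0,0,18]},{"grip":0,"linear":[51,-39,-17],"rotation":[0,0,18]},{"grip":0,"linear":[51,-39,-17],"rotation":[0,0,18]},{"grip":0,"linear":[51,-39,-17],"rotation":[0,0,18]},{"grip":0,"linear":[51,-39,-17],"rotation":[0,0,18]},{"grip":0,"linear":[51,-39,-17],"rotation":[0,0,18]}]'
```

```text
time_s: 1.25
eef_pos: [0.4279, -0.1905, 0.3848]
eef_rot: [0.0, 1.0, -0.024, 0.0]
wrist_force: [0.9, -0.9, 0.2]
opening: 0.003
```

```bash
python3 -m handwheel '[{"grip":0,"linear":[10.5,-15.5,-1.5],"rotation":[0,0,0]},{"grip":0,"linear":[10.5,-15.5,-1.5],"rotation":[0,0,0]},{"grip":0,"linear":[10.5,-15.5,-1.5],"rotation":[0,0,0]},{"grip":0,"linear":[10.5,-15.5,-1.5],"rotation":[0,0,0]},{"grip":0,"linear":[10.5,-15.5,-1.5],"rotation":[0,0,0]},{"grip":0,"linear":[10.5,-15.5,-1.5],"rotation":[0,0,0]},{"grip":0,"linear":[10.5,-15.5,-1.5],"rotation":[0,0,0]}]'
python3 - <<'E'
from h import *
im,c=snap("wrist","w1.png");r,o=masks(im)
print(obs()['eef_pos'],blobs(r,30),blobs(o,30))
E
```

```text
time_s: 1.83
eef_pos: [0.5397, -0.0416, 0.399]
eef_rot: [0.0, 1.0, -0.023, -0.0]
wrist_force: [-0.2, -0.9, -0.2]
opening: -0.001
[ 0.53932996 -0.04262073  0.39903471] [([236, 103, 45, 47, 1620], [258.3, 125.7])] []
```

View pics/w1.png

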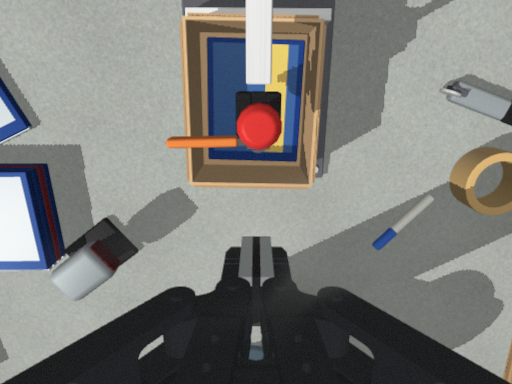

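The wrist view shows the knob at (258,126) and the lever running from (167,142) to (238,142). The carton sits below, with the closed fingers at (256,250).

Run:
```python
from h import *
im,c=snap("wrist");
it,ct=snap("top");isc,cs=snap("scene")
rs=[ray(c,258.3,125.7),ray(ct,272.4,144.0),ray(cs,266,186)]
print(tri(*rs));print(tri(*rs[::2]),tri(*rs[:2]))
h=cv2.cvtColor(im,cv2.COLOR_RGB2HSV);m=((h[:,:,0]>5)&(h[:,:,0]<14)&(h[:,:,1]>200)).astype(np.uint8)
b=blobs(m,40);print(b)
n,l,s,_=cv2.connectedComponentsWithStats(m);k=1+np.argmax(s[1:,4]);ys,xs=np.nonzero(l==k)
vx,vy,x0,y0=cv2.fitLine(np.stack([xs,ys],1).astype(np.float32),cv2.DIST_L2,0,.01,.01).ravel()
for t in(xs.min()-.5,230):
    print('lever',onz(c,t,y0+(t-x0)*vy/vx,.1885))
# rim outer edges left & right (z .117)
for u,v in[(182,16),(188,186),(325,16),(314,186)]: print('rim',onz(c,u,v,.117))
```

```text
(array([ 0.58525454, -0.04543954,  0.28796185]), [np.float64(0.0026327201673647187), np.float64(0.0015232562265656024), np.float64(0.0016852609601060475)])
(array([ 0.58668447, -0.04673082,  0.28988039]), [np.float64(0.0017935159937065963), np.float64(0.0017935159937064763)]) (array([ 0.58500574, -0.04621755,  0.28443841]), [np.float64(0.0018712666501348118), np.float64(0.0018712666501347667)])
[]
lever [ 1.70471539 -0.099852    0.1885    ]
lever [ 1.70460808 -0.09983889  0.1885    ]
rim [0.69374109 0.03423445 0.117     ]
rim [0.48778016 0.05028449 0.117     ]
rim [ 0.68581191 -0.13126144  0.117     ]
rim [ 0.47961908 -0.11988942  0.117     ]
```

Run:
```python
from h import *
im,c=snap("wrist")
print([im[142,u].tolist() for u in(180,200,220)])
h=cv2.cvtColor(im,cv2.COLOR_RGB2HSV);print(h[142,200],h[139,200])
m=np.zeros((384,512),np.uint8);m[125:160,150:236]=((h[:,:,0]<14)&(h[:,:,1]>190)&(h[:,:,2]>130))[125:160,150:236]
ys,xs=np.nonzero(m);print(len(xs),xs.min(),xs.max())
vx,vy,x0,y0=cv2.fitLine(np.stack([xs,ys],1).astype(np.float32),cv2.DIST_L2,0,.01,.01).ravel()
P=[onz(c,t,y0+(t-x0)*vy/vx,.1885) for t in(xs.min()-.5,230)];d=P[0]-P[1];print(P,np.degrees(np.arctan2(-d[0],d[1])))
```

```text
[[241, 142, 71], [240, 138, 68], [242, 141, 71]]
[ 12 183 240] [ 11 185 212]
39 167 235
[array([0.56073734, 0.05025344, 0.1885    ]), array([ 0.56802834, -0.01894641,  0.1885    ])] 6.014580189332482
```

Run:
```python
from h import *
im,c=snap("wrist")
h=cv2.cvtColor(im,cv2.COLOR_RGB2HSV)
m=np.zeros((384,512),np.uint8);m[125:160,150:236]=((h[:,:,0]>8)&(h[:,:,0]<14)&(h[:,:,1]>165)&(h[:,:,2]>200))[125:160,150:236]
ys,xs=np.nonzero(m);print(len(xs),xs.min(),xs.max())
vx,vy,x0,y0=cv2.fitLine(np.stack([xs,ys],1).astype(np.float32),cv2.DIST_L2,0,.01,.01).ravel()
P=[onz(c,t,y0+(t-x0)*vy/vx,.1885) for t in(xs.min()-.5,230)];d=P[0]-P[1];print(P,np.degrees(np.arctan2(-d[0],d[1])))
```

```text
490 165 233
[array([0.55888333, 0.05265432, 0.1885    ]), array([ 0.55699613, -0.01816589,  0.1885    ])] -1.5264382638593095
```

```bash
python3 -m handwheel '[{"grip":0,"linear":[4.7,-7.6,0],"rotation":[0,0,0]},{"grip":0,"linear":[4.7,-7.6,0],"rotation":[0,0,0]},{"grip":0,"linear":[4.7,-7.6,0],"rotation":[0,0,0]},{"grip":0,"linear":[4.7,-7.6,12],"rotation":[0,0,0]},{"grip":0,"linear":[4.7,-7.6,23.9],"rotation":[0,0,0]},{"grip":0,"linear":[4.7,-7.6,23.9],"rotation":[0,0,0]},{"grip":0,"linear":[4.7,-7.6,23.9],"rotation":[0,0,0]},{"grip":0,"linear":[4.7,-7.6,23.9],"rotation":[0,0,0]},{"grip":0,"linear":[4.7,-7.6,23.9],"rotation":[0,0,0]},{"grip":0,"linear":[4.7,-7.6,23.9],"rotation":[0,0,0]},{"grip":0,"linear":[4.7,-7.6,23.9],"rotation":[0,0,0]},{"grip":0,"linear":[4.7,-7.6,23.9],"rotation":[0,0,0]}]'
python3 - <<'E'
from h import *
im,c=snap("wrist","w2.png")
E
```

```text
time_s: 3.13
eef_pos: [0.5903, 0.032, 0.1613]
eef_rot: [-0.001, 1.0, -0.024, 0.0]
wrist_force: [2.1, 9.8, -2.0]
opening: 0.0
```

View pics/w2.png

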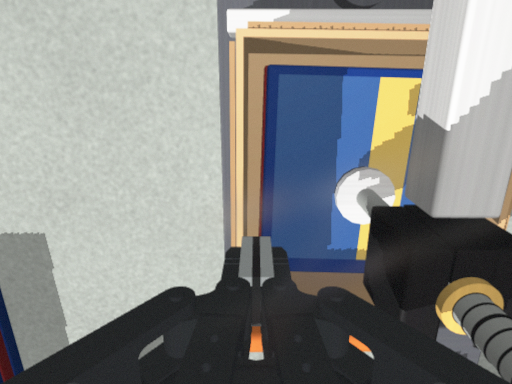

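The fingers are in front of the lever's inner side: orange shows through the gripper at (256,340). The foot is at (365,195). I'll check the force reading before going on.

Run:
```python
from h import *
o=obs();print(o['wrist_force'],o['torque'],o['eef_pos'])
```

```text
[ 1.90741324  9.54128509 -1.26685728] [ 0.98560203 -0.10186887 -0.00515108] [0.5910138  0.03209608 0.16229505]
```

A steady 9.5 N in +y means the gripper is resting against the knob side. I'll back off in +y.

```bash
python3 -m handwheel '[{"grip":0,"linear":[0,-0.7,0],"rotation":[0,0,0]},{"grip":0,"linear":[0,-1.2,0],"rotation":[0,0,0]},{"grip":0,"linear":[0,-1.2,0],"rotation":[0,0,0]}]'
python3 - <<'E'
from h import *
snap("scene","s2.png");im,c=snap("scene")
cv2.imwrite('pics/s2.png',cv2.resize(im[120:320,180:380,::-1],None,fx=3,fy=3))
print(obs()['wrist_force'],obs()['q'])
E
```

```text
time_s: 3.43
eef_pos: [0.5918, 0.0431, 0.1625]
eef_rot: [0.0, 1.0, -0.024, 0.002]
wrist_force: [-0.5, -0.7, -0.4]
opening: 0.004
[-0.18526805  0.02336081 -0.30418972] [-1.27809333e-01  2.87915608e-01  1.62465850e+00 -4.46801842e-04
  1.22713683e+00  1.49136602e+00]
```

View pics/s2.png

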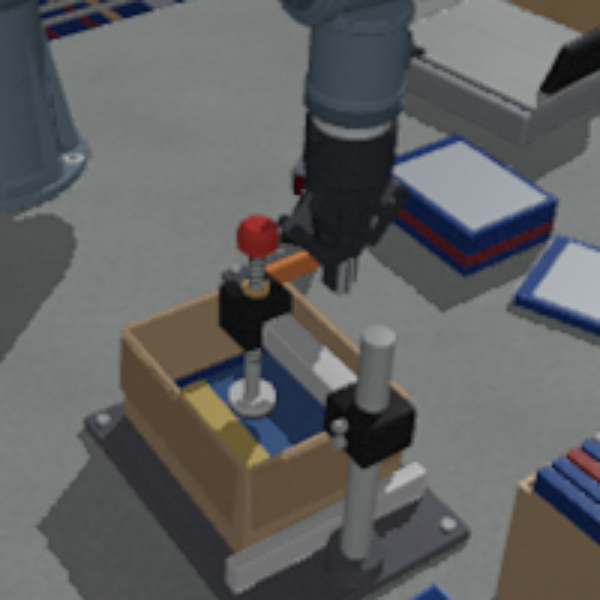

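```bash
python3 -m handwheel '[{"grip":0,"linear":[-0.8,0,0],"rotation":[0,0,0]},{"grip":0,"linear":[-1.6,0,0],"rotation":[0,0,0]},{"grip":0,"linear":[-2.8,-0.1,0],"rotation":[0,0,0]},{"grip":0,"linear":[-4.0,-0.1,0],"rotation":[0,0,0]},{"grip":0,"linear":[-5.2,0.1,0],"rotation":[0,0,0]},{"grip":0,"linear":[-6.3,0.4,0],"rotation":[0,0,0]},{"grip":0,"linear":[-7.4,0.9,0],"rotation":[0,0,0]},{"grip":0,"linear":[-8.4,1.5,0],"rotation":[0,0,0]},{"grip":0,"linear":[-8.4,1.5,0],"rotation":[0,0,0]}]';  python3 - <<'E'
from h import *
snap("wrist","w3.png")
E
```

```text
time_s: 4.28
eef_pos: [0.5048, 0.0315, 0.1608]
eef_rot: [0.0, 1.0, -0.025, 0.0]
wrist_force: [0.7, 0.5, -0.4]
opening: 0.001
```

View pics/w3.png

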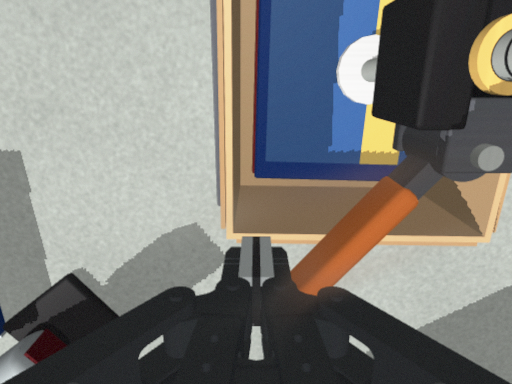

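The lever has swung to about 45°. I'll continue to the stop.

```bash
python3 -m handwheel '[{"grip":0,"linear":[-0.9,0.8,0],"rotation":[0,0,0]},{"grip":0,"linear":[-1.8,1.6,0],"rotation":[0,0,0]},{"grip":0,"linear":[-2.5,2.6,0],"rotation":[0,0,0]},{"grip":0,"linear":[-3.1,3.6,0],"rotation":[0,0,0]},{"grip":0,"linear":[-3.5,4.7,0],"rotation":[0,0,0]},{"grip":0,"linear":[-3.7,5.4,0],"rotation":[0,0,0]},{"grip":0,"linear":[-3.7,5.4,0],"rotation":[0,0,0]}]';  python3 - <<'E'
from h import *
snap("wrist","w4.png");print(obs()['wrist_force'])
E
```

```text
time_s: 4.92
eef_pos: [0.4657, -0.0207, 0.1602]
eef_rot: [-0.001, 1.0, -0.025, -0.0]
wrist_force: [0.6, 2.6, 0.9]
opening: -0.003
[0.70169568 3.06165102 0.10552143]
```

View pics/w4.png

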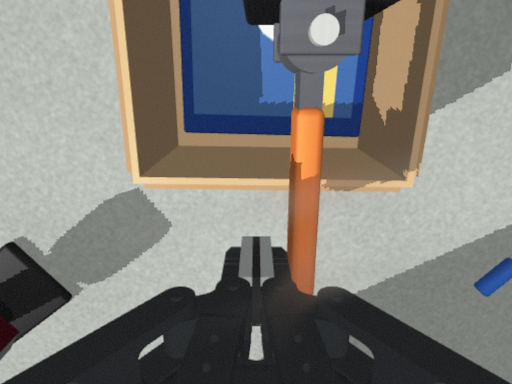

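```bash
python3 -m handwheel '[{"grip":0,"linear":[0,0.2,0],"rotation":[0,0,0]},{"grip":0,"linear":[0,0.4,0],"rotation":[0,0,0]},{"grip":0,"linear":[0,0.4,0],"rotation":[0,0,0]}]'
python3 - <<'E'
from h import *
im,c=snap("wrist","w5.png");print(obs()['wrist_force'])
h=cv2.cvtColor(im,cv2.COLOR_RGB2HSV)
m=np.zeros((384,512),np.uint8);m[150:290,270:400]=((h[:,:,0]>4)&(h[:,:,0]<14)&(h[:,:,1]>165)&(h[:,:,2]>80))[150:290,270:400]
for r in(170,200,230,260,280):
    x=np.nonzero(m[r])[0];print(r,x.min(),x.max(),onz(c,(x.min()+x.max())/2,r,.1885).round(4))
E
```

```text
time_s: 5.22
eef_pos: [0.4656, -0.0214, 0.1601]
eef_rot: [-0.003, 1.0, -0.024, -0.001]
wrist_force: [0.8, 15.4, 3.8]
opening: -0.002
[ 0.83260563 15.63396438  3.33838634]
170 289 319 [ 0.5125 -0.0425  0.1885]Traceback (most recent call last):
  File "<stdin>", line 6, in <module>
    return umr_minimum(a, axis, None, out, keepdims, initial, where)
ValueError: zero-size array to reduction operation minimum which has no identity
```

The finger moved only 0.7 mm for 4 mm commanded, at 15 N, so the lever is on its open stop. Next I'll back off, rise, and go above the knob.

```bash
python3 -m handwheel '[{"grip":0,"linear":[0,-1,0],"rotation":[0,0,0]},{"grip":0,"linear":[0,-2,-2],"rotation":[0,0,0]},{"grip":0,"linear":[0,-2,-18],"rotation":[0,0,0]},{"grip":0,"linear":[0,-2,-18],"rotation":[0,0,0]},{"grip":0,"linear":[0,-2,-18],"rotation":[0,0,0]},{"grip":0,"linear":[0,-2,-18],"rotation":[0,0,0]},{"grip":0,"linear":[2,-2,-18],"rotation":[0,0,0]},{"grip":0,"linear":[2,-2,-18],"rotation":[0,0,0]}]';  python3 - <<'E'
from h import *
snap("wrist","w6.png");print(obs()['wrist_force'],obs()['eef_pos'])
E
```

```text
time_s: 5.93
eef_pos: [0.4897, -0.0062, 0.343]
eef_rot: [0.001, 1.0, -0.025, 0.003]
wrist_force: [-1.1, 0.2, 0.0]
opening: -0.001
[-0.18019057 -0.26583097 -0.47933039] [ 0.48784589 -0.00577472  0.340827  ]
```

View pics/w6.png

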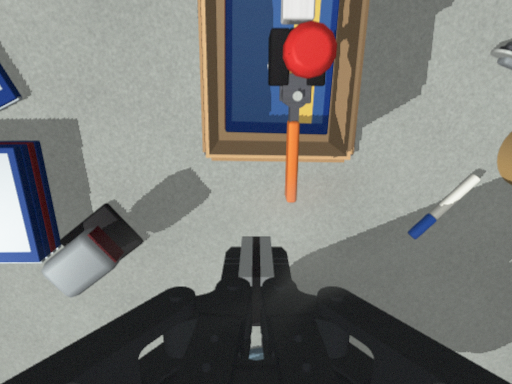

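The lever runs straight from (293,125) to (291,200), fully open. The knob is at (309,50). I'll refine the knob position and make a rough estimate of the pack height.

Run:
```python
from h import *
im,c=snap("wrist");r,_=masks(im);ys,xs=np.nonzero(r)
(cx,cy),rad=cv2.minEnclosingCircle(np.stack([xs,ys],1).astype(np.float32));b=max(blobs(r,50),key=lambda t:t[0][4]);print(cx,cy,rad,b)
for z in(.285,.29,.302): print(z,onz(c,*b[1],z).round(4))
print('lev',onz(c,293.5,125,.1885),onz(c,291.5,200,.1885))
P=None
for z in(.045,.055,.065,.075,.085):
    print(z,np.linalg.norm(onz(c,226.5,133,z)-onz(c,329,133,z)).round(4))
cv2.imwrite('pics/w6c.png',cv2.resize(im[60:160,200:370,::-1],None,fx=4,fy=4,interpolation=cv2.INTER_CUBIC))
```

```text
310.295166015625 44.6204833984375 29.540586471557617 ([284, 16, 55, 59, 2482], [310.8, 44.9])
0.285 [ 0.5837 -0.0425  0.285 ]
0.29 [ 0.5832 -0.0417  0.29  ]
0.302 [ 0.5821 -0.0398  0.302 ]
lev [ 0.52784771 -0.04270316  0.1885    ] [ 0.45726441 -0.03980439  0.1885    ]
0.045 0.136
0.055 0.1329
0.065 0.1298
0.075 0.1267
0.085 0.1236
```

View pics/w6c.png

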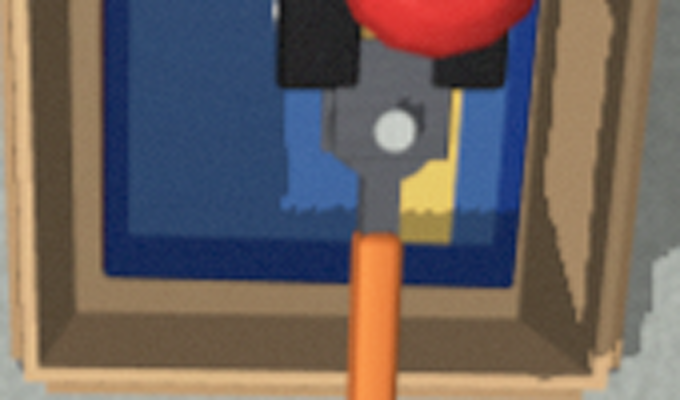

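```bash
python3 -m handwheel '[{"grip":0,"linear":[4,1.4,0],"rotation":[0,0,0]},{"grip":0,"linear":[8,2.8,0],"rotation":[0,0,0]},{"grip":0,"linear":[10,3.4,0],"rotation":[0,0,0]},{"grip":0,"linear":[10,3.4,1],"rotation":[0,0,0]},{"grip":0,"linear":[10,3.4,1.5],"rotation":[0,0,0]},{"grip":0,"linear":[10,3.4,1.5],"rotation":[0,0,0]},{"grip":0,"linear":[10,3.4,1.5],"rotation":[0,0,0]}]';  python3 - <<'E'
from h import *
im,c=snap("scene")
cv2.imwrite('pics/s6.png',cv2.resize(im[130:290,190:350,::-1],None,fx=3.5,fy=3.5))
im,c=snap("wrist","w7.png")
print(obs()['wrist_force'],obs()['eef_pos'])
E
```

```text
time_s: 6.62
eef_pos: [0.584, -0.0434, 0.3242]
eef_rot: [-0.0, 1.0, -0.024, -0.002]
wrist_force: [-0.1, 0.3, 0.0]
opening: -0.0
[ 0.8657853  -0.84247658 -0.30349833] [ 0.58477819 -0.04349309  0.32582705]
```

View pics/s6.png

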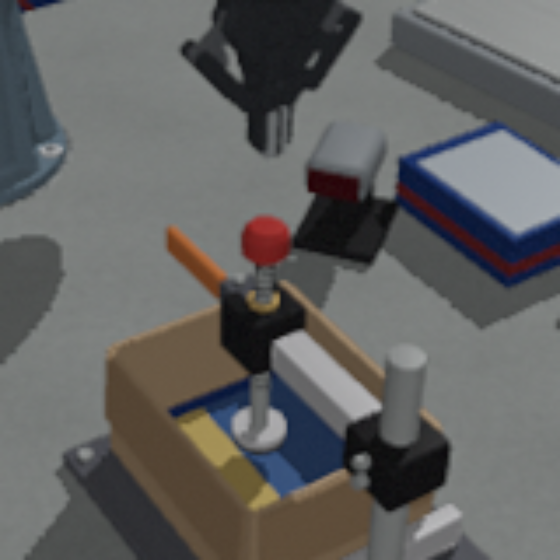

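View pics/w7.png

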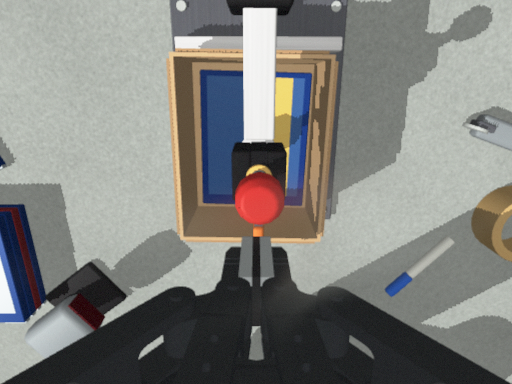

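The knob looks lower than before: the foot in the scene view moved from about (264,242) to (264,252). My first descent must have dragged the rod down. I'll measure how far.

Run:
```python
from h import *
rs=[]
for n in("scene","wrist","top"):
    im,c=snap(n);r,_=masks(im);bb=[b for b in blobs(r,20) if n!='scene' or abs(b[1][0]-266)<15]
    if n=='top': bb=[b for b in bb if abs(b[1][0]-272)<12]
    print(n,bb)
    if bb:
        b=max(bb,key=lambda t:t[0][4])
        if n!='top':rs.append(ray(c,*b[1]))
    if n=='scene':
        for x in ((.5845,-.0445),):
            for z in(.288,.26,.25,.24,.104,.076,.066,.05): print(z,np.round(proj(c,(*x,z)),1))
print(tri(*rs))
```

```text
scene [([259, 192, 14, 14, 141], [265.4, 198.4])]
0.288 [265.4 185.8]
0.26 [265.1 195.4]
0.25 [265.  198.8]
0.24 [264.8 202.1]
0.104 [263.4 243.7]
0.076 [263.1 251.5]
0.066 [263.  254.3]
0.05 [262.8 258.6]
wrist [([235, 173, 49, 52, 1995], [258.5, 198.9])]
top [([266, 143, 12, 9, 78], [271.7, 147.7])]
(array([ 0.58649806, -0.04611442,  0.25340304]), [np.float64(0.0011192958156557358), np.float64(0.001119295815655659)])
```

The knob is now at z≈0.252, so the foot is at about 0.067. Going down on the first approach, the gripper pushed the clamped rod down about 37 mm. The pack top is roughly 0.048, so the foot should still be clear of it. The lever is open now, so I'll lower the fingertips onto the knob.

```bash
python3 -m handwheel '[{"grip":0,"linear":[0.1,0.2,2],"rotation":[0,0,0]},{"grip":0,"linear":[0.1,0.2,4],"rotation":[0,0,0]},{"grip":0,"linear":[0.1,0.2,5],"rotation":[0,0,0]},{"grip":0,"linear":[0.1,0.2,5.4],"rotation":[0,0,0]},{"grip":0,"linear":[0.1,0.2,5.4],"rotation":[0,0,0]},{"grip":0,"linear":[0.1,0.2,5.4],"rotation":[0,0,0]}]';  python3 - <<'E'
from h import *
im,c=snap("scene")
cv2.imwrite('pics/s7.png',cv2.resize(im[160:280,210:330,::-1],None,fx=5,fy=5,interpolation=cv2.INTER_CUBIC))
print(obs()['wrist_force'],obs()['eef_pos'])
E
```

```text
time_s: 7.37
eef_pos: [0.5868, -0.046, 0.2723]
eef_rot: [0.0, 1.0, -0.024, 0.0]
wrist_force: [1.0, -0.5, 0.7]
opening: -0.003
[-0.25083206 -0.1377881  -0.50217993] [ 0.58703163 -0.04610524  0.27276097]
```

View pics/s7.png

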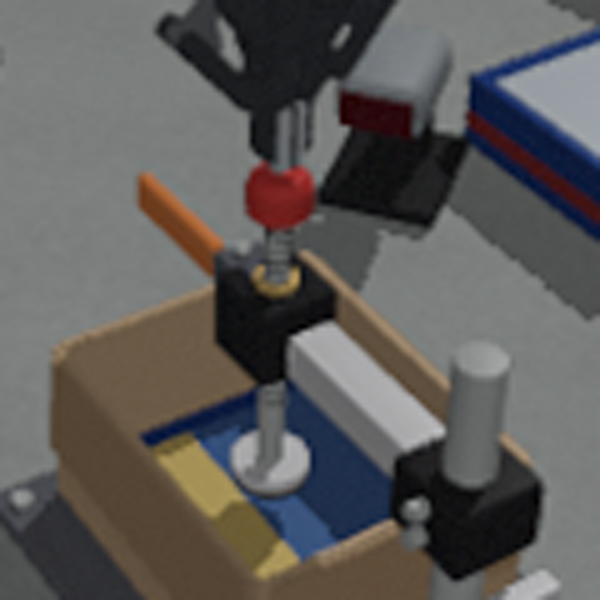

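Fingertips are just above the knob top at (285,170), and the foot is inside the carton. I'll go down in small steps and watch the force.

```bash
python3 -m handwheel '[{"grip":0,"linear":[0,0,0.2],"rotation":[0,0,0]},{"grip":0,"linear":[0,0,0.4],"rotation":[0,0,0]},{"grip":0,"linear":[0,0,0.4],"rotation":[0,0,0]}]'
python3 -m handwheel '[{"grip":0,"linear":[0,0,0.2],"rotation":[0,0,0]},{"grip":0,"linear":[0,0,0.3],"rotation":[0,0,0]},{"grip":0,"linear":[0,0,0.3],"rotation":[0,0,0]}]'
```

```text
time_s: 7.67
eef_pos: [0.5865, -0.046, 0.2675]
eef_rot: [0.0, 1.0, -0.024, 0.0]
wrist_force: [-0.2, 0.4, 0.3]
opening: -0.002
time_s: 7.92
eef_pos: [0.5866, -0.046, 0.2644]
eef_rot: [0.0, 1.0, -0.024, 0.0]
wrist_force: [1.2, 0.0, -0.1]
opening: 0.005
```

```bash
python3 -m handwheel '[{"grip":0,"linear":[0,0,0.1],"rotation":[0,0,0]},{"grip":0,"linear":[0,0,0.15],"rotation":[0,0,0]},{"grip":0,"linear":[0,0,0.15],"rotation":[0,0,0]}]'
```

```text
time_s: 8.17
eef_pos: [0.5865, -0.046, 0.2629]
eef_rot: [0.0, 1.0, -0.024, 0.0]
wrist_force: [0.4, 0.5, 0.4]
opening: -0.001
```

```bash
python3 -m handwheel '[{"grip":0,"linear":[0,0,0.1],"rotation":[0,0,0]},{"grip":0,"linear":[0,0,0.2],"rotation":[0,0,0]},{"grip":0,"linear":[0,0,0.2],"rotation":[0,0,0]}]'|grep -E "pos|force"
```

```text
eef_pos: [0.5865, -0.046, 0.2607]
wrist_force: [1.1, -0.4, 1.4]
```

```bash
sleep 0; python3 -m handwheel '[{"grip":0,"linear":[0,0,0.1],"rotation":[0,0,0]},{"grip":0,"linear":[0,0,0.1],"rotation":[0,0,0]},{"grip":0,"linear":[0,0,0.1],"rotation":[0,0,0]}]'|grep -E "pos|force"
```

```text
eef_pos: [0.5864, -0.046, 0.2598]
wrist_force: [0.6, 0.1, -0.0]
```

```bash
python3 -m handwheel '[{"grip":0,"linear":[0,0,0.1],"rotation":[0,0,0]},{"grip":0,"linear":[0,0,0.2],"rotation":[0,0,0]},{"grip":0,"linear":[0,0,0.2],"rotation":[0,0,0]}]'|grep -E "pos|force"
python3 - <<'E'
from h import *
im,c=snap("scene")
print(blobs(masks(im)[0],60))
cv2.imwrite('pics/s8.png',cv2.resize(im[160:280,210:330,::-1],None,fx=5,fy=5,interpolation=cv2.INTER_CUBIC))
print(obs()['wrist_force'],obs()['eef_pos'])
E
```

```text
eef_pos: [0.5863, -0.046, 0.2577]
wrist_force: [0.5, -0.1, 1.2]
[([259, 197, 14, 12, 114], [265.4, 202.8])]
[ 0.84475679 -0.38868697 -0.15254485] [ 0.58632901 -0.04595191  0.25767071]
```

View pics/s8.png

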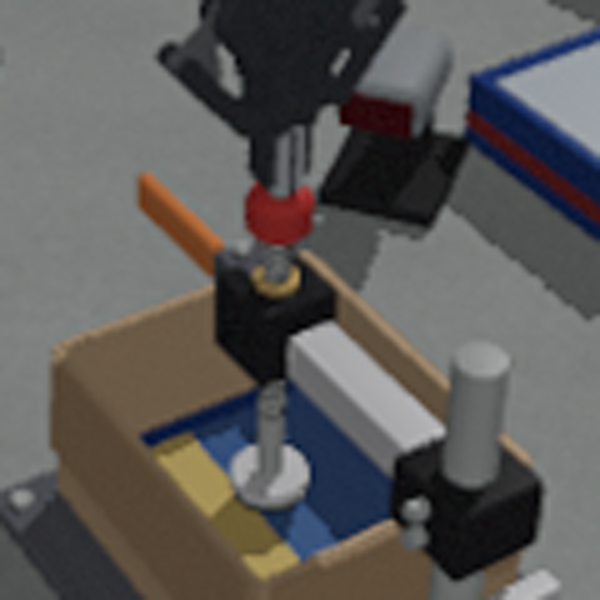

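The knob and foot are moving down with the fingertips, so the foot is at about 0.0597 and there is no contact yet. Continuing.

```bash
python3 -m handwheel '[{"grip":0,"linear":[0,0,0.1],"rotation":[0,0,0]},{"grip":0,"linear":[0,0,0.2],"rotation":[0,0,0]},{"grip":0,"linear":[0,0,0.2],"rotation":[0,0,0]}]'|grep -E "pos|force"
```

```text
eef_pos: [0.5863, -0.046, 0.2556]
wrist_force: [0.4, 0.2, 0.4]
```

```bash
python3 -m handwheel '[{"grip":0,"linear":[0,0,0.1],"rotation":[0,0,0]},{"grip":0,"linear":[0,0,0.15],"rotation":[0,0,0]},{"grip":0,"linear":[0,0,0.15],"rotation":[0,0,0]}]'|grep -E "pos|force"
```

```text
eef_pos: [0.5863, -0.046, 0.2542]
wrist_force: [-0.0, 0.2, 0.7]
```

Run:
```python
from h import *
print(obs()['wrist_force'],obs()['eef_pos'])
```

```text
[-0.00983474  0.18681388  0.66335918] [ 0.58634919 -0.04597906  0.25422021]
```

```bash
python3 -m handwheel '[{"grip":0,"linear":[0,0,0.1],"rotation":[0,0,0]},{"grip":0,"linear":[0,0,0.15],"rotation":[0,0,0]},{"grip":0,"linear":[0,0,0.15],"rotation":[0,0,0]}]'|grep -E "pos|force"
```

```text
eef_pos: [0.5863, -0.046, 0.2527]
wrist_force: [-1.3, 0.1, 0.4]
```

```bash
python3 -m handwheel '[{"grip":0,"linear":[0,0,0.1],"rotation":[0,0,0]},{"grip":0,"linear":[0,0,0.1],"rotation":[0,0,0]},{"grip":0,"linear":[0,0,0.1],"rotation":[0,0,0]}]'|grep -E "pos|force"
```

```text
eef_pos: [0.5864, -0.046, 0.2517]
wrist_force: [0.4, 0.4, 0.4]
```

```bash
python3 -m handwheel '[{"grip":0,"linear":[0,0,0.1],"rotation":[0,0,0]},{"grip":0,"linear":[0,0,0.1],"rotation":[0,0,0]},{"grip":0,"linear":[0,0,0.1],"rotation":[0,0,0]}]'|grep -E "pos|force"
```

```text
eef_pos: [0.5864, -0.046, 0.2508]
wrist_force: [-0.7, -0.2, 0.3]
```

```bash
python3 -m handwheel '[{"grip":0,"linear":[0,0,0.1],"rotation":[0,0,0]},{"grip":0,"linear":[0,0,0.1],"rotation":[0,0,0]},{"grip":0,"linear":[0,0,0.1],"rotation":[0,0,0]}]'|grep -E "pos|force"
```

```text
eef_pos: [0.5864, -0.046, 0.2498]
wrist_force: [0.2, 0.4, 1.0]
```

Run:
```python
from h import *
im,c=snap("scene")
print(blobs(masks(im)[0],60))
cv2.imwrite('pics/s9.png',cv2.resize(im[160:280,210:330,::-1],None,fx=5,fy=5,interpolation=cv2.INTER_CUBIC))
print(obs()['wrist_force'],obs()['eef_pos'])
```

```text
[([259, 200, 13, 11, 109], [265.3, 205.5])]
[-0.12636996  0.18987251  0.25562707] [ 0.58642426 -0.0459539   0.24980631]
```

View pics/s9.png

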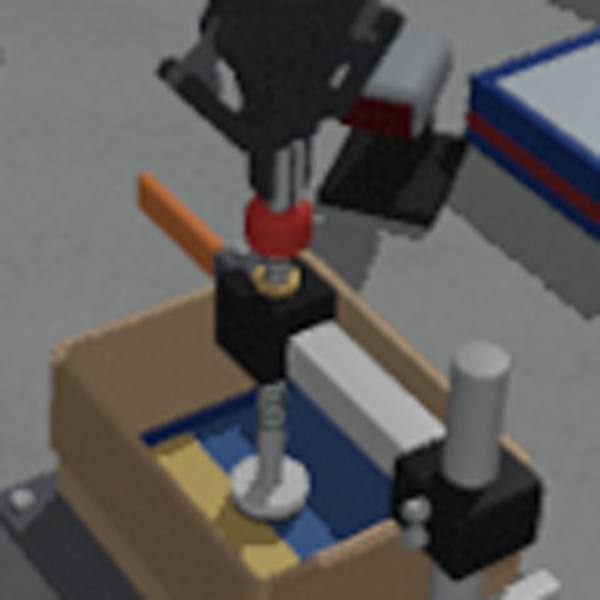

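The foot is still descending and is now at about 0.052, near the pack.

```bash
python3 -m handwheel '[{"grip":0,"linear":[0,0,0.1],"rotation":[0,0,0]},{"grip":0,"linear":[0,0,0.1],"rotation":[0,0,0]},{"grip":0,"linear":[0,0,0.1],"rotation":[0,0,0]}]'|grep -E "pos|force"
```

```text
eef_pos: [0.5865, -0.046, 0.2488]
wrist_force: [-0.5, 0.5, 0.7]
```

```bash
python3 -m handwheel '[{"grip":0,"linear":[0,0,0.1],"rotation":[0,0,0]},{"grip":0,"linear":[0,0,0.1],"rotation":[0,0,0]},{"grip":0,"linear":[0,0,0.1],"rotation":[0,0,0]}]'|grep -E "pos|force"
```

```text
eef_pos: [0.5865, -0.046, 0.2479]
wrist_force: [-0.4, 0.6, 1.7]
```

```bash
python3 -m handwheel '[{"grip":0,"linear":[0,0,0.05],"rotation":[0,0,0]},{"grip":0,"linear":[0,0,0.05],"rotation":[0,0,0]},{"grip":0,"linear":[0,0,0.05],"rotation":[0,0,0]}]'|grep -E "pos|force"
```

```text
eef_pos: [0.5865, -0.046, 0.2477]
wrist_force: [-1.0, -0.1, 3.5]
```

```bash
python3 -m handwheel '[{"grip":0,"linear":[0,0,0.05],"rotation":[0,0,0]},{"grip":0,"linear":[0,0,0.05],"rotation":[0,0,0]},{"grip":0,"linear":[0,0,0.05],"rotation":[0,0,0]}]'|grep -E "pos|force"
```

```text
eef_pos: [0.5865, -0.046, 0.2473]
wrist_force: [-2.2, -0.1, 5.4]
```

Contact: the force rises steadily, at 5.4 N now. I'll add a small 0.4 mm for margin and hold.

```bash
python3 -m handwheel '[{"grip":0,"linear":[0,0,0.04],"rotation":[0,0,0]},{"grip":0,"linear":[0,0,0.04],"rotation":[0,0,0]},{"grip":0,"linear":[0,0,0.04],"rotation":[0,0,0]},{"grip":0,"linear":[0,0,0.04],"rotation":[0,0,0]}]'|grep -E "pos|force"
```

```text
eef_pos: [0.5865, -0.046, 0.247]
wrist_force: [-1.9, 1.0, 5.5]
```

About 5.5 N is held on the knob. The contact height puts the pack top at about 0.049, which matches the image. Now I'll rise off and go to the lever's far side.

```bash
python3 -m handwheel '[{"grip":0,"linear":[0,0,-1],"rotation":[0,0,0]},{"grip":0,"linear":[0,0,-4],"rotation":[0,0,0]},{"grip":0,"linear":[-4,1.5,-6],"rotation":[0,0,0]},{"grip":0,"linear":[-8,3,-6],"rotation":[0,0,0]},{"grip":0,"linear":[-11.9,4.6,-6],"rotation":[0,0,0]},{"grip":0,"linear":[-11.9,4.6,-6],"rotation":[0,0,0]},{"grip":0,"linear":[-11.9,4.6,-6],"rotation":[0,0,0]},{"grip":0,"linear":[-11.9,4.6,-6],"rotation":[0,0,0]}]'
python3 - <<'E'
from h import *
im,c=snap("wrist","w10.png");print(obs()['wrist_force'],obs()['eef_pos'])
r,_=masks(im);rs=[ray(c,*max(blobs(r,50),key=lambda t:t[0][4])[1])]
im,c=snap("scene")
b=[b for b in blobs(masks(im)[0],40) if abs(b[1][0]-265)<10];print(b);rs.append(ray(c,*b[0][1]))
print(tri(*rs))
cv2.imwrite('pics/s10.png',cv2.resize(im[160:280,210:330,::-1],None,fx=5,fy=5,interpolation=cv2.INTER_CUBIC))
E
```

```text
time_s: 12.52
eef_pos: [0.4658, -0.0864, 0.3072]
eef_rot: [0.0, 1.0, -0.025, 0.001]
wrist_force: [0.2, 0.5, 0.1]
opening: 0.0
[1.30699281 0.6976438  0.15821503] [ 0.46625643 -0.08628176  0.30702425]
[([259, 199, 13, 13, 139], [265.3, 205.1])]
(array([ 0.58363607, -0.04364473,  0.22934627]), [np.float64(0.0013153748671950129), np.float64(0.001315374867194928)])
```

View pics/w10.png

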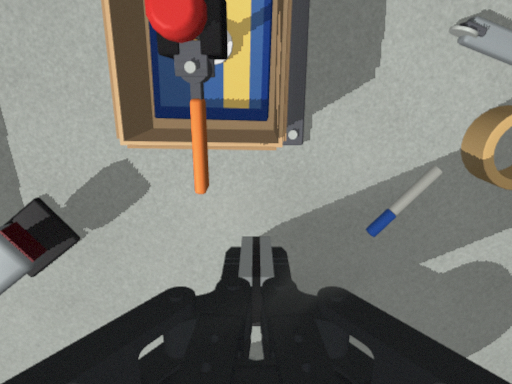

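View pics/s10.png

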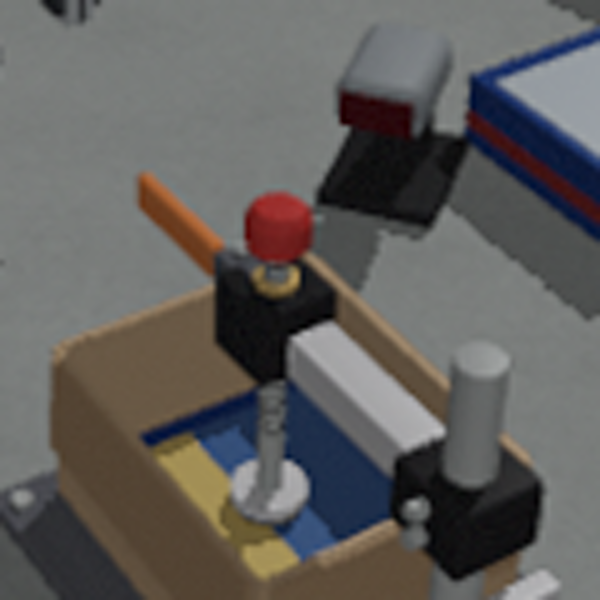

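The lever is still open, from (198,100) to (201,190), and the foot rests on the cases where I left it. Now I'll descend on the lever's right side.

```bash
python3 -m handwheel '[{"grip":0,"linear":[0,0,4],"rotation":[0,0,0]},{"grip":0,"linear":[0,0,8],"rotation":[0,0,0]},{"grip":0,"linear":[0,0,12],"rotation":[0,0,0]},{"grip":0,"linear":[0,0,14.5],"rotation":[0,0,0]},{"grip":0,"linear":[0,0,14.5],"rotation":[0,0,0]},{"grip":0,"linear":[0,0,14.5],"rotation":[0,0,0]}]'
python3 -m handwheel '[{"grip":0,"linear":[0,-1.5,0],"rotation":[0,0,0]},{"grip":0,"linear":[0,-2.7,0],"rotation":[0,0,0]},{"grip":0,"linear":[-0.1,-3.9,0],"rotation":[0,0,0]},{"grip":0,"linear":[-0.2,-5.0,0],"rotation":[0,0,0]},{"grip":0,"linear":[0,-6.2,0],"rotation":[0,0,0]},{"grip":0,"linear":[0.3,-7.3,0],"rotation":[0,0,0]},{"grip":0,"linear":[0.7,-8.4,0],"rotation":[0,0,0]},{"grip":0,"linear":[1.3,-9.4,0],"rotation":[0,0,0]},{"grip":0,"linear":[1.3,-9.4,0],"rotation":[0,0,0]}]'
python3 - <<'E'
from h import *
im,c=snap("wrist","w11.png")
E
```

```text
time_s: 13.12
eef_pos: [0.4653, -0.0855, 0.1605]
eef_rot: [-0.001, 1.0, -0.024, -0.002]
wrist_force: [0.9, -0.3, 0.9]
opening: 0.002
time_s: 13.87
eef_pos: [0.4838, 0.0089, 0.1623]
eef_rot: [-0.0, 1.0, -0.023, 0.001]
wrist_force: [0.3, 1.1, -0.5]
opening: 0.004
```

View pics/w11.png

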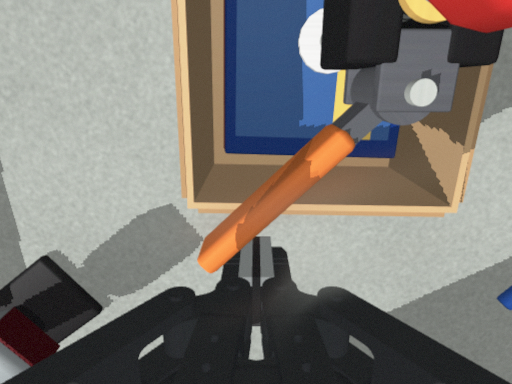

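The lever is at about 45° and closing.

```bash
python3 -m handwheel '[{"grip":0,"linear":[0.7,-0.9,0],"rotation":[0,0,0]},{"grip":0,"linear":[1.5,-1.8,0],"rotation":[0,0,0]},{"grip":0,"linear":[2.5,-2.5,0],"rotation":[0,0,0]},{"grip":0,"linear":[3.5,-3.1,0],"rotation":[0,0,0]},{"grip":0,"linear":[4.2,-3.4,0],"rotation":[0,0,0]},{"grip":0,"linear":[5.0,-3.6,0],"rotation":[0,0,0]},{"grip":0,"linear":[5.0,-3.6,0],"rotation":[0,0,0]}]'
python3 - <<'E'
from h import *
im,c=snap("wrist","w12.png");print(obs()['wrist_force'])
E
```

```text
time_s: 14.5
eef_pos: [0.5352, 0.0408, 0.1612]
eef_rot: [-0.0, 1.0, -0.024, -0.0]
wrist_force: [0.0, -0.7, 0.0]
opening: 0.001
[ 0.20246085 -0.19038561  0.31038851]
```

View pics/w12.png

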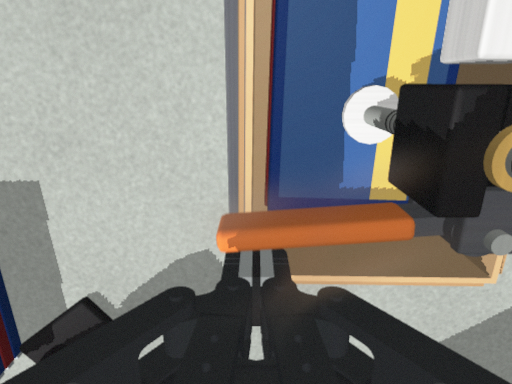

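The lever is nearly shut, lying across (220–412, 230). I'll push it onto the stop with force checks.

```bash
python3 -m handwheel '[{"grip":0,"linear":[0.2,-0.05,0],"rotation":[0,0,0]},{"grip":0,"linear":[0.4,-0.1,0],"rotation":[0,0,0]},{"grip":0,"linear":[0.4,-0.1,0],"rotation":[0,0,0]}]'
python3 -m handwheel '[{"grip":0,"linear":[0.2,0,0],"rotation":[0,0,0]},{"grip":0,"linear":[0.3,0,0],"rotation":[0,0,0]},{"grip":0,"linear":[0.3,0,0],"rotation":[0,0,0]}]'
```

```text
time_s: 14.8
eef_pos: [0.539, 0.0416, 0.1618]
eef_rot: [-0.0, 1.0, -0.024, 0.0]
wrist_force: [0.5, -0.3, -0.6]
opening: 0.003
time_s: 15.05
eef_pos: [0.5418, 0.0412, 0.1617]
eef_rot: [-0.0, 1.0, -0.024, 0.0]
wrist_force: [0.7, -0.1, 0.0]
opening: -0.001
```

```bash
python3 -m handwheel '[{"grip":0,"linear":[0.2,0,0],"rotation":[0,0,0]},{"grip":0,"linear":[0.3,0,0],"rotation":[0,0,0]},{"grip":0,"linear":[0.3,0,0],"rotation":[0,0,0]}]'|grep -E "pos|force"
```

```text
eef_pos: [0.5448, 0.0411, 0.1616]
wrist_force: [-0.1, 0.7, -0.3]
```

```bash
python3 -m handwheel '[{"grip":0,"linear":[0.1,0,0],"rotation":[0,0,0]},{"grip":0,"linear":[0.2,0,0],"rotation":[0,0,0]},{"grip":0,"linear":[0.2,0,0],"rotation":[0,0,0]}]'|grep -E "pos|force"
python3 - <<'E'
from h import *
im,c=snap("wrist","w13.png");print(obs()['wrist_force'])
E
```

```text
eef_pos: [0.5459, 0.0411, 0.1614]
wrist_force: [-3.2, -0.3, 2.2]
[-4.95513774 -0.17383502  2.01794482]
```

View pics/w13.png

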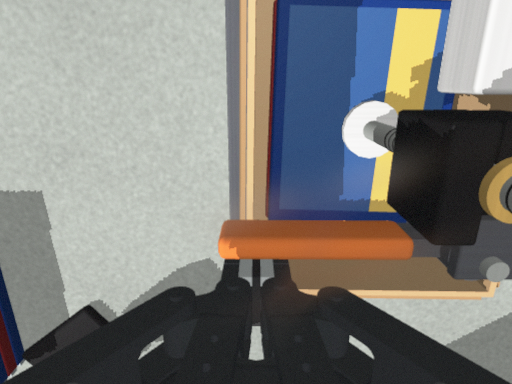

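Contact now, and the lever is level in the image. I'll press onto the stop.

```bash
python3 -m handwheel '[{"grip":0,"linear":[0.1,0,0],"rotation":[0,0,0]},{"grip":0,"linear":[0.2,0,0],"rotation":[0,0,0]},{"grip":0,"linear":[0.2,0,0],"rotation":[0,0,0]}]'|grep -E "pos|force"
```

```text
eef_pos: [0.5462, 0.0411, 0.1612]
wrist_force: [-11.6, -0.6, 7.6]
```

```bash
python3 -m handwheel '[{"grip":0,"linear":[0.1,0,0],"rotation":[0,0,0]},{"grip":0,"linear":[0.2,0,0],"rotation":[0,0,0]},{"grip":0,"linear":[0.2,0,0],"rotation":[0,0,0]}]'|grep -E "pos|force"
```

```text
eef_pos: [0.5464, 0.0411, 0.161]
wrist_force: [-19.9, -0.3, 12.6]
```

It moved only 0.2 mm for 2 mm commanded at 20 N, above the 15 N that swinging needs, so the lever is on its shut stop. Backing away to check.

```bash
python3 -m handwheel '[{"grip":0,"linear":[-1,0,0],"rotation":[0,0,0]},{"grip":0,"linear":[-3,-1,0],"rotation":[0,0,0]},{"grip":0,"linear":[-6,-1,-2],"rotation":[0,0,0]},{"grip":0,"linear":[-7,-1,-6],"rotation":[0,0,0]},{"grip":0,"linear":[-7,-1,-10],"rotation":[0,0,0]},{"grip":0,"linear":[-7,-1,-14],"rotation":[0,0,0]},{"grip":0,"linear":[-7,-1,-18],"rotation":[0,0,0]},{"grip":0,"linear":[-7,-1,-18],"rotation":[0,0,0]},{"grip":0,"linear":[-7,-1,-18],"rotation":[0,0,0]}]'
python3 - <<'E'
from h import *
im,c=snap("wrist","w14.png");r,_=masks(im);rs=[ray(c,*max(blobs(r,50),key=lambda t:t[0][4])[1])]
h=cv2.cvtColor(im,cv2.COLOR_RGB2HSV);m=((h[:,:,0]>5)&(h[:,:,0]<14)&(h[:,:,1]>160)&(h[:,:,2]>190)).astype(np.uint8)
n,l,s,_=cv2.connectedComponentsWithStats(m);k=1+np.argmax(s[1:,4]);ys,xs=np.nonzero(l==k);print(s[k])
vx,vy,x0,y0=cv2.fitLine(np.stack([xs,ys],1).astype(np.float32),cv2.DIST_L2,0,.01,.01).ravel()
P=[onz(c,t,y0+(t-x0)*vy/vx,.1885) for t in(xs.min(),xs.max())];d=P[0]-P[1];print(P,np.degrees(np.arctan2(-d[0],d[1])))
im,c=snap("scene")
b=[b for b in blobs(masks(im)[0],40) if abs(b[1][0]-265)<10];print(b);rs.append(ray(c,*b[0][1]));print(tri(*rs))
cv2.imwrite('pics/s14.png',cv2.resize(im[160:280,210:330,::-1],None,fx=5,fy=5,interpolation=cv2.INTER_CUBIC))
print(obs()['wrist_force'])
E
```

```text
time_s: 16.85
eef_pos: [0.4829, 0.0541, 0.3448]
eef_rot: [0.0, 1.0, -0.024, 0.004]
wrist_force: [0.1, -0.4, -0.9]
opening: 0.001
[250  79  88  10 871]
[array([0.56096361, 0.05390676, 0.1885    ]), array([ 0.55726223, -0.02142155,  0.1885    ])] -2.813057326227834
[([260, 199, 12, 13, 138], [265.3, 205.2])]
(array([ 0.58739202, -0.04668989,  0.23359721]), [np.float64(0.001356334086171104), np.float64(0.00135633408617109)])
[-0.45886869  0.2066259   0.6220202 ]
```

View pics/w14.png

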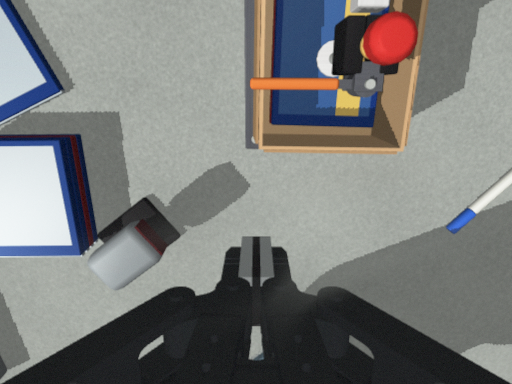

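View pics/s14.png

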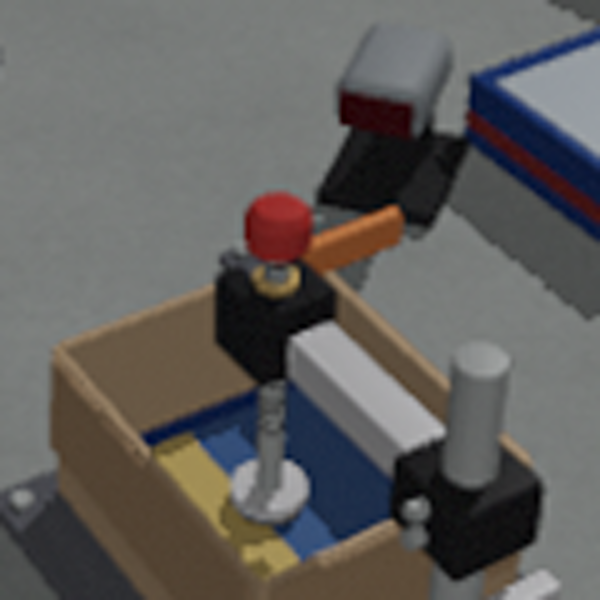

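Run:
```python
import cv2,numpy as np
a,b,s9=[cv2.imread(f'pics/{n}.png',0).astype(np.float32) for n in('s10','s14','s9')]
for nm,(y0,y1,x0,x1) in dict(foot=(450,535,220,320),knob=(185,270,235,320),post=(330,520,380,550)).items():
    print(nm,[np.round(np.array(cv2.phaseCorrelate(p[y0:y1,x0:x1].copy(),q[y0:y1,x0:x1].copy(),cv2.createHanningWindow((x1-x0,y1-y0),cv2.CV_32F))[0])/5,3).tolist() for p,q in((a,b),(s9,a))])
```

```text
foot [[0.009, 0.005], [0.003, 0.987]]
knob [[0.009, 0.013], [-0.094, -0.025]]
post [[-0.021, -0.011], [0.012, 0.003]]
```

Clamping moved the foot by less than 0.02 px, which is well under 0.1 mm. Handing in.

```bash
python3 -c "
from bench import ctrl;print(ctrl.hand_in())"
```

```text
the job is handed in; nothing more can be done
None
```

The depth gauge is set to the disc cases and clamped, and I handed the job in at about 17 s. One slip came before the lever was opened, described below.

**What I did**
- **Opening:** I swung the lever onto its open stop, where it resisted about 15 N with no further motion.
- **Setting:** I pushed the knob down in steps of 0.4 to 2 mm until the foot touched the top case. The highest force I read was about 5.5 N, well under the 1.5 kg limit. The cases' top came out about 49 mm above the bench, which agrees with a rough image estimate of 48 mm.
- **Clamping:** I swung the lever back onto its shut stop (20 N, no further motion) and withdrew the arm.

**Last checks**
- The lever's measured direction (−2.8°) matches the gauge's own turn of about −2.7°, so it is fully shut.
- Foot and knob moved by less than 0.02 px between before and after clamping, so the foot stayed where it was set.
- I read no contact force after withdrawing. The scanner, marker and case pile looked unmoved in the last pictures. I did not check the other loose items individually.

**What went wrong:** on my first descent beside the lever, the gripper's linkage caught the knob. It pushed the still-clamped rod down about 37 mm and leaned on it sideways with about 9.5 N. I did not record the peak downward force. The foot stopped about 18 mm above the cases, so it did not touch them. I did the actual setting afterwards with the clamp open.

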